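Push the hole punch into its bay under the desk shelf

TASK

The hole punch has been left out on the desk: push it along the desk top, without lifting or tipping it, into the empty bay under the little desk shelf, so that it ends wholly on the cork sheet there and square with the shelf. Don't bump the shelf (lean the tool back to get in under its deck), and leave the stapler in the other bay and the other things on the desk where they are.

Things in the scene. Friction and masses are not known exactly. Their poses are not given: they have to be found in the camera images.
- punch: Loose steel two-hole punch, about 0.5 kg, standing before the shelf, turned at most 20 degrees. Its base is a block with four upright faces to push on: 90 mm along x, 110 mm along y, 30 mm high; body and sloping lever above stay inside that outline, whole height about 66 mm. Origin: centre of the underside, z up; at yaw 0 x points away from the robot. Either way round is good.
- shelf: Fixed plywood desk shelf, open in front and behind. Slatted deck 200 mm deep (x), 455 mm wide (y), underside 150 mm, top 164 mm up; low books and a pot on its rear half, up to 250 mm. Two bays centred at y = -110 and +110 mm. Origin: on the desk under the deck's middle; x points into the bays, away from the robot; the deck's front edge is at x = -100 mm. Turned by a few degrees.
- mat: Thin cork sheet flush in the desk top of the empty bay (nothing to catch on), 130 mm along x, 150 mm along y, parallel to the shelf. Origin: its centre, at desk height, 25 mm in front of the shelf's origin and 110 mm to its left or right; its near edge lies 10 mm inside the deck's front edge. The stapler's bay has no sheet.
- upright (a point): Front foot of the shelf's middle upright, at desk height; the deck overhangs it by 55 mm. Three uprights, 15 mm thick and 140 mm deep, stand at the shelf's y = -220, 0 and +220 mm, so that each bay is 205 mm wide.
- stapler: The loose purple plastic stapler in the other bay, 130 mm along x, 36 mm wide, about 55 mm high. Origin: centre of the underside. Leave it alone.
- eraser: Small loose white eraser, 22 x 45 x 13 mm high, lying under the deck's front part just before the middle upright. Origin: centre of the underside. Leave it alone.
- cup: Round ceramic pencil cup with pencils, 80 mm across, 100 mm high (pencils to 165 mm), to one side of the work area. Origin: centre of the underside. Leave it alone.
- jar: Glass jar with a twist cap, 68 mm across, 100 mm high, to the other side of the work area. Origin: centre of the underside. Leave it alone.
- car: Wooden toy car, 90 x 50 x 47 mm, far left. Origin: centre of the underside. Leave it alone.
- tape: Tape dispenser, 120 x 50 x 77 mm, far left. Origin: centre of the underside. Leave it alone.
Mind the look-alikes: they are no part of the job. Leave any red look-alike of the punch alone.

How it is judged (in metres and radians):
At the end, for the whole second after the job is handed in: The punch stands flat and still on the cork sheet, its centre within 22 mm of the sheet's centre both ways, within 10 degrees of square with the shelf; stapler, eraser, cup, jar, car and tape dispenser within 15 mm of where they were (x of punch in the frame of mat between -0.022 and 0.022 m and y of punch in the frame of mat between -0.022 and 0.022 m and angle between the x axis of punch and the x axis of mat, either way round below 0.17 rad and height (world z) of punch below 0.005 m and angle between punch's own z axis and vertical below 0.05 rad and linear speed of punch below 0.01 m/s and distance of each of stapler, eraser, cup, jar, car, tape from where it was at the start of the episode below 0.015 m); the robot touches nothing.
It fails at once if the punch is lifted or tipped: more than 15 mm off the desk, or 15 degrees from upright (height (world z) of punch above 0.015 m or angle between punch's own z axis and vertical above 0.26 rad).
It fails at once if the robot bumps the shelf with more than 10 N (contact force between any of the arm, the fingers and shelf above 10 N).
It fails at once if another thing on the desk is shifted by more than 15 mm or tipped over (distance of any of stapler, eraser, cup, jar, car, tape from where it was at the start of the episode above 0.015 m or angle between any of stapler, eraser, cup, jar, car, tape's own z axis and vertical above 0.3 rad).
It also fails if it takes over 64 s, if anything falls off the work surface, if the arm or the gripper's body presses on something with over 40 N, if the wrist force passes 120 N, or if a joint passes its speed limit or range.

ROBOT

A 6-joint arm with a two-finger parallel gripper is mounted at the origin on the work surface. World frame = base frame: x ahead of the robot, y to its left, z up, the work surface at z = 0. Lengths are in mm, angles in degrees, forces in N, time in s.
With the tool pointing down it reaches from about 275 to 850 mm from the base axis. Payload 5.2 kg.
Tool frame: the origin (TCP) lies midway between the tips of the shut fingers; the grasp point (between the pads) lies 19 mm behind it; z points along the fingers, y is the line along which they close (so a half turn about z gives the same grasp; the last joint's range is limited). The gripper opens to 85 mm and grips with 20 to 120 N. Pads are 22 mm wide; open, the fingers measure 114 mm over their backs; the gripper's body (76 mm by 85 mm) begins 54 mm behind the grasp point. The pads swing forward as they close: fully open they stand 13 mm farther back than shut.
Start: joints at [59.828, 14.817, 87.949, -0, 77.235, -11.62], TCP at [174.972, 521.43, 231.31] pointing down, gripper open.
Joint ranges: [-179.93, 179.93], [-52.35, 119.4], [10.71, 147.94], [-69.91, 249.91], [12.55, 155.21], [-178.61, 178.61]. Speed limits (degrees/s): [147.25, 147.25, 180, 180, 180, 180].

INTERFACE

Orientations are given as [roll, pitch, yaw] about the fixed x, y, z axes, in that order (R = Rz(yaw) Ry(pitch) Rx(roll)).
In Python, from station import manip gives the robot as it stands. The module is installed in compiled form; this text tells all that it offers.
- The arm moves only by the tool drive_tool, never from a script. Its argument "plan" is a list of rows, each a list of 7 numbers: the shift along the tool's x, y, z in mm, then the turn, a rotation vector about the tool's x, y, z in degrees, then the closure, from -1 (fully open) to 1 (shut). In form: [[tx, ty, tz, rx, ry, rz, gripper], ...]. A call has 1 to 20 rows; each row shifts and turns the commanded pose from where the row before left it, along the tool's axes as they then stand; what a row does not reach is not made up. A row lasts 1/12 s, in which the tool goes at most 41.7 mm and 7.16 degrees, less where a joint would pass 70% of its speed; a pose out of reach is approached as far as the arm can. A call with a gripper value outside its range is refused whole. The fingers move at their own pace and stop on an object; "force" is the grip in N (left out, the last holds). Time passes only in rows, so rows that do not move let the fingers close. It gives the time, the measured TCP pose, the force, the opening and the grip force at its end, in the units of the state.
- manip.state(): the state, without advancing time (a new reading comes with each control period).
- manip.read_camera(name): name is "scene" or "top" or "wrist"; returns the picture (420x560x3 uint8, red, green, blue); there is no depth.
- manip.camera_params(name): a dict with "fx", "fy", "cx", "cy" (pixels), "k1" (the pictures are not rectified: a ray, as slopes to the right and down, at radius r is drawn at 1 + k1 r^2 times it, then the intrinsics apply), "R" (3x3) and "t" (3): a world point X has camera coordinates R X + t. Camera axes: x right, y down, z forward; pixel columns grow to the right and rows downward; lengths in mm; the calibration is good to about 2 mm. A picture is of the moment at which its call begins: read the wrist's pose just before it. camera_params takes no time and is no camera call; for the wrist camera it gives the pose at the moment of the call.
- manip.finish_job(): hands the job in; it is judged then, once.
The state is a dict: "clock": time; "joint_pos": joint angles; "joint_vel": joint speeds; "joint_torque": joint torques, N m; "tcp_pos": TCP position; "eef_rot": TCP orientation; "ft_force": force on the tool from outside, world axes, zero at the start; "moment": the same for the moment, N m; "grip_width": finger opening in mm; "grasp_force": force on a finger pad.
Only numpy, scipy, OpenCV 4.12 (cv2) and the standard library are available. Lean on these libraries where they do the work, as an engineer would, in place of code of your own. Each camera call takes 0.05 s, during which the arm holds its last target. There are 200 camera calls.

## Working session

There is one attempt and no reset: what is moved stays moved. The work goes in short steps, Python scripts to look and compute and a tool call to move; the robot and the scene stay as the last step left them, time stands still between calls to the robot, and variables do not carry over. Pictures are saved under pics/ and viewed, at most 10 in all, crops included, and the job is handed in when it is done.

Besides the shell and the picture viewer there is one more tool, called after "Call:" by a JSON object that holds its "api" and its "payload". drive_tool: Moves the arm, as the interface text tells. Its arguments: {"type":"object","properties":{"plan":{"type":"array","items":{"type":"array","items":{"type":"number"}}},"force":{"type":"number"}},"required":["plan"]}

```bash
mkdir -p pics; cat > h.py <<'E'
import numpy as np,cv2
from station import manip
from scipy.spatial.transform import Rotation as Ro
def save(n,f):
    p=manip.camera_params(n); im=manip.read_camera(n); cv2.imwrite('pics/'+f,im[:,:,::-1]); return im,p
def ray(p,u,v,z):
    x=(u-p['cx'])/p['fx'];y=(v-p['cy'])/p['fy']
    a,b=x,y
    for _ in range(20):
        s=1+p['k1']*(a*a+b*b);a,b=x/s,y/s
    R=np.array(p['R']);t=np.array(p['t']);c=-R.T@t;d=R.T@np.array([a,b,1]);return c+d*(z-c[2])/d[2]
def proj(p,X):
    c=np.array(p['R'])@np.array(X,float)+np.array(p['t']);a,b=c[0]/c[2],c[1]/c[2];s=1+p['k1']*(a*a+b*b)
    return np.array([p['fx']*a*s+p['cx'],p['fy']*b*s+p['cy']])
E
python3 - <<'E'
from h import *
a,p=save('scene','s1.png');b,q=save('top','t1.png')
for k in(p,q): print({i:np.round(v,3).tolist() for i,v in k.items()}, -np.array(k['R']).T@np.array(k['t']))
print(manip.state())
E
```

```text
{'fx': 424.286, 'fy': 424.286, 'cx': 282.886, 'cy': 208.209, 'k1': -0.061, 'R': [[0.172, -0.985, -0.002], [-0.941, -0.163, -0.298], [0.293, 0.053, -0.955]], 't': [15.747, 488.809, 926.138]} [ 185.55404512   46.52148535 1029.71752549]
{'fx': 488.108, 'fy': 488.108, 'cx': 281.371, 'cy': 210.653, 'k1': -0.098, 'R': [[-0.028, -1.0, -0.01], [-0.981, 0.029, -0.191], [0.191, 0.004, -0.982]], 't': [113.009, 489.349, 1229.654]} [ 248.64822567   93.326188   1301.44044454]
{'clock': 0.1, 'joint_pos': array([ 5.98297828e+01,  1.48557049e+01,  8.80029672e+01, -4.77884305e-04,
        7.72333667e+01, -1.16192786e+01]), 'joint_vel': array([-0.0450202 , -0.0067131 , -0.16262335, -0.02432263, -0.00375194,
        0.05458128]), 'joint_torque': array([ 1.11872912e-03, -4.46968639e+01, -2.91249526e+01, -3.19166065e-04,
        6.23847984e-03,  1.15678954e-06]), 'tcp_pos': array([174.72827858, 521.03330868, 230.56486159]), 'eef_rot': array([-1.79909754e+02, -1.80809340e-02,  1.61449153e+02]), 'ft_force': array([-0.78487007, -0.22425264, -0.43541963]), 'moment': array([-0.00463285,  0.05094165,  0.01063707]), 'grasp_force': 0.0, 'grip_width': 85.44343591996375}
```

View pics/s1.png

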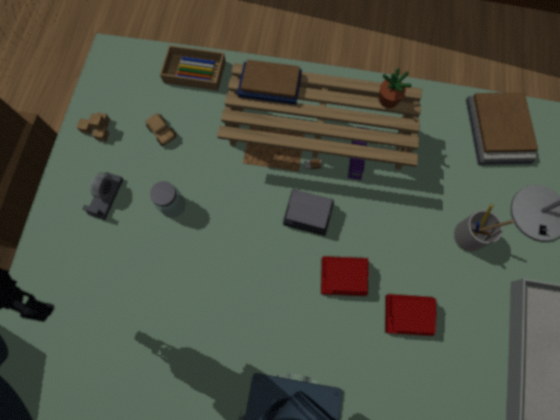

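View pics/t1.png

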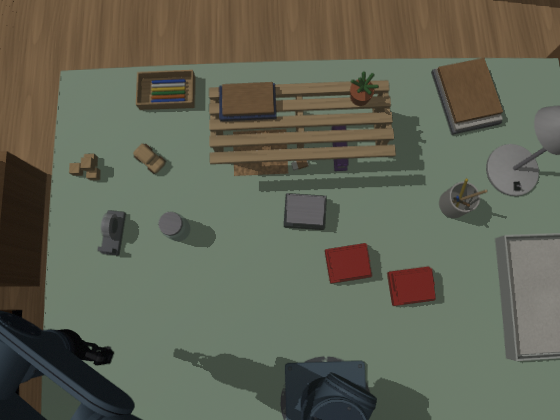

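The grey punch is at scene (309,211) and top (305,212). Two red decoys sit nearer the robot. The cork shows under the left (+y) bay, around top (260,165), and the stapler is in the right bay. I'll enlarge both views to pick corners.

```bash
python3 - <<'E'
import cv2,numpy as np
s=cv2.imread('pics/s1.png');t=cv2.imread('pics/t1.png')
a=cv2.resize(t[75:240,200:400],None,fx=4,fy=3.6,interpolation=cv2.INTER_CUBIC)
a=cv2.convertScaleAbs(a,alpha=1.8,beta=10);cv2.imwrite('pics/c1.png',a)
b=cv2.convertScaleAbs(cv2.resize(s[85:240,210:430],None,fx=3.6,fy=3.6,interpolation=cv2.INTER_CUBIC),alpha=1.8,beta=10);cv2.imwrite('pics/c2.png',b)
E
```

```text
(no output)
```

View pics/c1.png

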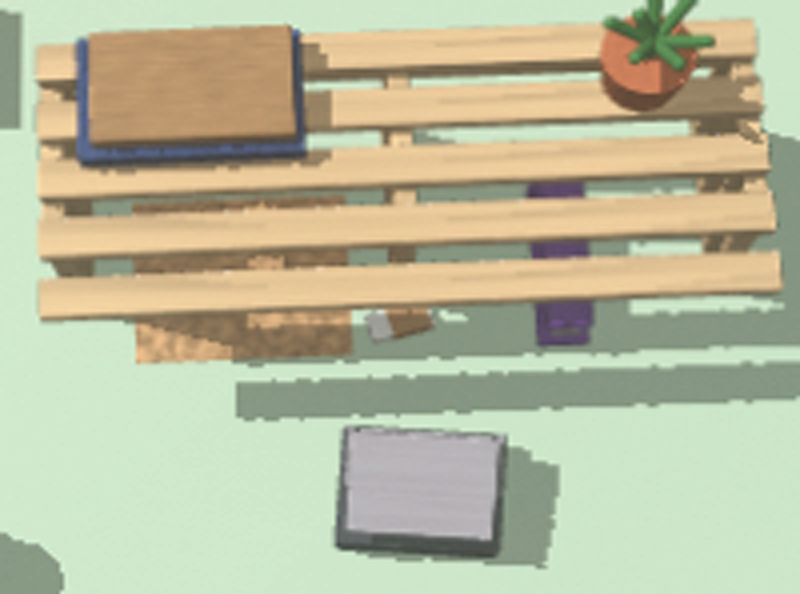

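View pics/c2.png

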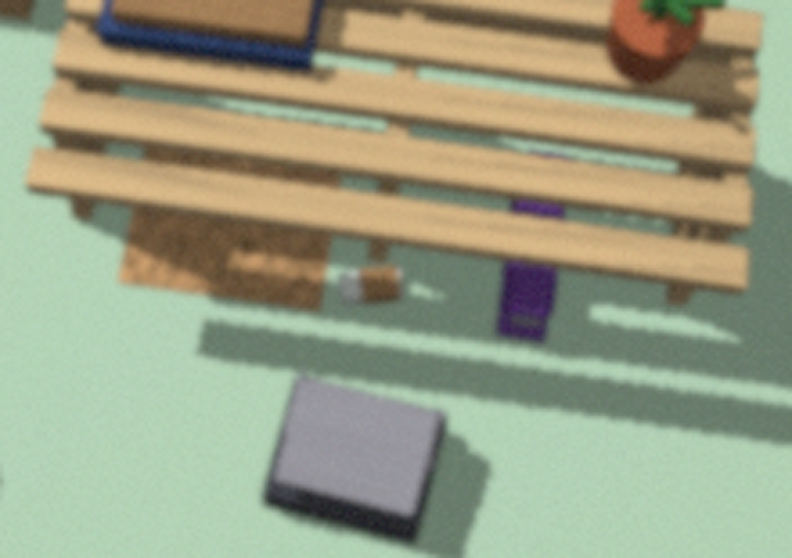

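```bash
python3 - <<'E'
from h import *
T=manip.camera_params('top');S=manip.camera_params('scene')
def tp(u,v):return (T,200+u/4-.4,75+v/3.6-.4)
def sp(u,v):return (S,210+u/3.6-.4,85+v/3.6-.4)
def seg(n,a,b,z):
    A,B=ray(*a,z),ray(*b,z);d=B-A;print(n,A[:2].round(),B[:2].round(),'len',np.hypot(*d[:2]).round(1),'yaw',np.degrees(np.arctan2(d[0],-d[1])).round(1))
for z in(0,):
  seg('punch T',tp(336,550),tp(497,557),0);seg('punch S',sp(266,503),sp(415,541),0)
  seg('mat T',tp(136,362),tp(351,357),0);seg('mat S',sp(120,282),sp(322,308),0)
  seg('deck T',tp(39,320),tp(780,292),150);seg('deck S',sp(28,190),sp(747,290),150)
  seg('ptop T',tp(345,427),tp(506,433),50)
  seg('matleft T',tp(136,362),tp(134,205),0)
  seg('punchleftS',sp(266,503),sp(300,376),40)
  for n,a in (('eraserL',tp(366,325)),('eraserR',tp(432,325)),('stapler',tp(564,345))):print(n,ray(*a,5))
  for n,a in (('jarTop',(171,221)),('cup',(456,203))):print(n,ray(T,*a,100))
E
```

```text
punch T [456.  94.] [447. -14.] len 108.7 yaw -4.5
punch S [460.  95.] [451. -12.] len 106.8 yaw -5.0
mat T [605. 228.] [605.  80.] len 148.5 yaw -0.3
mat S [607. 228.] [612.  80.] len 148.9 yaw 1.9
deck T [596. 272.] [ 602. -185.] len 457.1 yaw 0.8
deck S [598. 273.] [ 608. -186.] len 458.9 yaw 1.2
ptop T [538.  86.] [531. -20.] len 105.9 yaw -4.2
matleft T [605. 228.] [733. 229.] len 127.3 yaw 90.2
punchleftS [450.  93.] [543.  85.] len 93.5 yaw 85.4
eraserL [628.46580579  68.49570389   5.        ]
eraserR [627.08847914  23.01403951   5.        ]
stapler [608.54651918 -67.19247602   5.        ]
jarTop [464.0696704 376.8191317 100.       ]
cup [ 488.72537606 -345.24759219  100.        ]
```

Measured: mat centre about (672,154) with shelf yaw about +1°. Punch centre about (498,38) with yaw about -4.7°. All sizes agree with those given. The plan is a two-finger side push of +y 116, then a leaned push in +x. First I turn the tool so its closing line runs along world x.

Call:
{"api": "drive_tool", "payload": {"plan": [[0, 0, 0, 0, 0, 5.85, 0], [0, 0, 0, 0, 0, 5.85, 0], [0, 0, 0, 0, 0, 5.85, 0], [0, 0, 0, 0, 0, 5.85, 0], [0, 0, 0, 0, 0, 5.85, 0], [0, 0, 0, 0, 0, 5.85, 0], [0, 0, 0, 0, 0, 5.85, 0], [0, 0, 0, 0, 0, 5.85, 0], [0, 0, 0, 0, 0, 5.85, 0], [0, 0, 0, 0, 0, 5.85, 0], [0, 0, 0, 0, 0, 5.85, 0], [0, 0, 0, 0, 0, 5.85, 0], [0, 0, 0, 0, 0, 0, 0]]}}

```text
clock: 1.18
tcp_pos: [174.8, 521.2, 230.8]
eef_rot: [-180.0, 0.1, 91.0]
ft_force: [0.2, -0.3, -1.1]
grip_width: 42.6
grasp_force: 0.0
```

```bash
cat >> h.py <<'E'
def to(x,y,z):
    s=manip.state();R=Ro.from_euler('xyz',s['eef_rot'],degrees=True);d=R.inv().apply(np.array([x,y,z])-s['tcp_pos']);print('t',s['clock'],s['tcp_pos'].round(1),s['eef_rot'].round(1),'w',s['grip_width'],'F',s['ft_force'].round(1),'tool d',d.round(1))
E
python3 - <<'E'
from h import *
to(498,-65,230)
p=manip.camera_params('wrist');s=manip.state();c=-np.array(p['R']).T@np.array(p['t'])
print('cam in tool',Ro.from_euler('xyz',s['eef_rot'],degrees=True).inv().apply(c-s['tcp_pos']))
E
```

```text
t 1.1833 [174.8 521.2 230.8] [-1.8e+02  1.0e-01  9.1e+01] w 42.626169738856206 F [ 0.2 -0.3 -1.1] tool d [-591.9  312.5    1.2]
cam in tool [  74.34511379   -0.59263351 -142.58378786]
```

Call:
{"api": "drive_tool", "payload": {"plan": [[-29.6, 15.6, 0, 0, 0, 0, 0], [-29.6, 15.6, 0, 0, 0, 0, 0], [-29.6, 15.6, 0, 0, 0, 0, 0], [-29.6, 15.6, 0, 0, 0, 0, 0], [-29.6, 15.6, 0, 0, 0, 0, 0], [-29.6, 15.6, 0, 0, 0, 0, 0], [-29.6, 15.6, 0, 0, 0, 0, 0], [-29.6, 15.6, 0, 0, 0, 0, 0], [-29.6, 15.6, 0, 0, 0, 0, 0], [-29.6, 15.6, 0, 0, 0, 0, 0], [-29.6, 15.6, 0, 0, 0, 0, 0], [-29.6, 15.6, 0, 0, 0, 0, 0], [-29.6, 15.6, 0, 0, 0, 0, 0], [-29.6, 15.6, 0, 0, 0, 0, 0], [-29.6, 15.6, 0, 0, 0, 0, 0], [-29.6, 15.6, 0, 0, 0, 0, 0], [-29.6, 15.6, 0, 0, 0, 0, 0], [-29.6, 15.6, 0, 0, 0, 0, 0], [-29.6, 15.6, 0, 0, 0, 0, 0], [-29.6, 15.6, 0, 0, 0, 0, 0]]}}

```text
clock: 2.85
tcp_pos: [500.1, -65.3, 231.1]
eef_rot: [-180.0, -0.0, 91.4]
ft_force: [0.6, 0.5, -0.1]
grip_width: 42.6
grasp_force: 0.0
```

```bash
python3 - <<'E'
from h import *
im,p=save('wrist','w1.png');to(498,-65,12)
for X in ([449,-13,0],[539,-20,0],[456,94,0]):print(proj(p,X).round())
E
```

```text
t 2.9 [503.4 -70.7 231. ] [179.9   0.2  91.3] w 43.37429606663166 F [ 4.  -4.4  0.2] tool d [  6.7  -5.8 219. ]
[237. 132.]
[317. 141.]
[243.  26.]
```

View pics/w1.png

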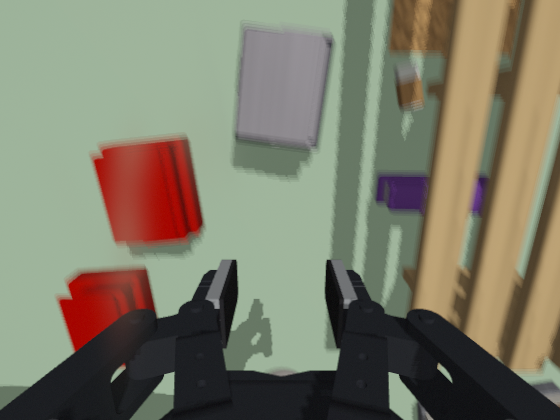

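Wrist view: the punch's right face spans (236,135) to (316,148), which agrees with the projection of my estimate. The fingers are clear of the red punches. I'll descend beside it.

Call:
{"api": "drive_tool", "payload": {"plan": [[1, -1, 30, 0, 0, 0, 0], [1, -1, 30, 0, 0, 0, 0], [1, -1, 30, 0, 0, 0, 0], [1, 0, 30, 0, 0, 0, 0], [1, 0, 30, 0, 0, 0, 0], [0, 0, 30, 0, 0, 0, 0], [0, 0, 20, 0, 0, 0, 0], [0, 0, 12, 0, 0, 0, 0], [0, 0, 7, 0, 0, 0, 0], [0, 0, 0, 0, 0, 0, 0]]}}

```text
clock: 3.73
tcp_pos: [495.5, -58.2, 10.8]
eef_rot: [-179.8, -0.1, 91.4]
ft_force: [0.2, 0.3, 0.1]
grip_width: 42.8
grasp_force: 0.0
```

```bash
python3 - <<'E'
from h import *
to(500,85,12)
E
```

```text
t 3.7333 [495.5 -58.2  10.8] [-1.798e+02 -1.000e-01  9.140e+01] w 42.846064271375965 F [0.2 0.3 0.1] tool d [143.1   7.9  -1. ]
```

Call:
{"api": "drive_tool", "payload": {"plan": [[7, 0.3, 0, 0, 0, 0, 0], [7, 0.3, 0, 0, 0, 0, 0], [5, 0.3, 0, 0, 0, 0, 0], [5, 0.3, 0, 0, 0, 0, 0], [5, 0.3, 0, 0, 0, 0, 0], [6, 0.3, 0, 0, 0, 0, 0], [6, 0.3, 0, 0, 0, 0, 0], [6, 0.3, 0, 0, 0, 0, 0], [6, 0.3, 0, 0, 0, 0, 0], [6, 0.3, 0, 0, 0, 0, 0], [6, 0.3, 0, 0, 0, 0, 0], [6, 0.3, 0, 0, 0, 0, 0], [6, 0.3, 0, 0, 0, 0, 0], [6, 0.3, 0, 0, 0, 0, 0], [6, 0.3, 0, 0, 0, 0, 0], [6, 0.3, 0, 0, 0, 0, 0], [6, 0.3, 0, 0, 0, 0, 0], [6, 0.3, 0, 0, 0, 0, 0], [5, 0.3, 0, 0, 0, 0, 0], [3, 0, 0, 0, 0, 0, 0]]}}

```text
clock: 5.4
tcp_pos: [500.4, 56.3, 13.0]
eef_rot: [179.9, 0.1, 91.3]
ft_force: [-0.0, -7.2, 5.3]
grip_width: 42.7
grasp_force: 3.5
```

```bash
python3 - <<'E'
from h import *
to(500,85,12)
im,p=save('top','t2.png')
a=cv2.resize(im[75:240,200:400,::-1],None,fx=4,fy=3.6,interpolation=cv2.INTER_CUBIC)
cv2.imwrite('pics/c3.png',cv2.convertScaleAbs(a,alpha=1.8,beta=10))
E
```

```text
t 5.4 [500.4  56.3  13. ] [1.799e+02 1.000e-01 9.130e+01] w 42.721590923822646 F [-0.  -7.2  5.3] tool d [28.7  0.2  1. ]
```

View pics/c3.png

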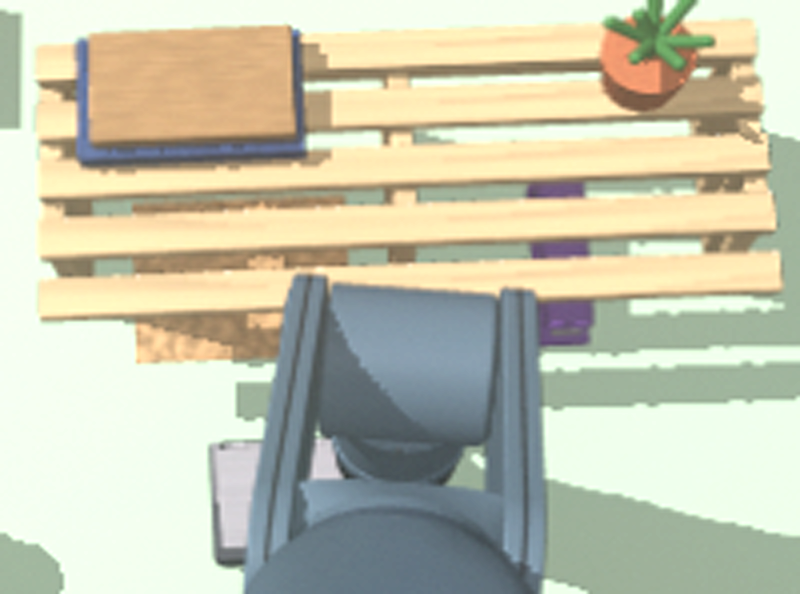

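```bash
python3 - <<'E'
from h import *
p=manip.camera_params('top')
for u,v in((216,562),(336,550)):print(ray(p,200+u/4-.4,75+v/3.6-.4,0).round(1))
E
```

```text
[448.8 175.4   0. ]
[455.5  94.2   0. ]
```

Call:
{"api": "drive_tool", "payload": {"plan": [[5, 0, 0, 0, 0, 0, 0], [6, 0, 0, 0, 0, 0, 0], [6, 0, 0, 0, 0, 0, 0], [6, 0, 0, 0, 0, 0, 0], [5, 0, 0, 0, 0, 0, 0], [2.5, 0, 0, 0, 0, 0, 0], [0, 0, 0, 0, 0, 0, 0], [0, 0, 0, 0, 0, 0, 0], [-10, 0, 0, 0, 0, 0, 0], [-20, 0, 0, 0, 0, 0, 0], [-20, 0, -10, 0, 0, 0, 0], [0, 0, -30, 0, 0, 0, 0], [0, 0, -30, 0, 0, 0, 0], [0, 0, -30, 0, 0, 0, 0], [0, 0, 0, 0, 0, 0, 0]]}}

```text
clock: 6.7
tcp_pos: [503.2, 36.2, 117.2]
eef_rot: [179.5, 0.0, 91.2]
ft_force: [1.0, -0.1, 0.1]
grip_width: 42.7
grasp_force: 0.0
```

```bash
python3 - <<'E'
from h import *
to(400,151,120)
im,p=save('top','t3.png')
im,p=save('wrist','w3.png')
np.save('wp.npy',p,allow_pickle=True)
E
```

```text
t 6.7 [503.2  36.2 117.2] [179.5   0.   91.2] w 42.71530818649066 F [ 1.  -0.1  0.1] tool d [ 117.  -100.8   -3.7]
```

View pics/w3.png

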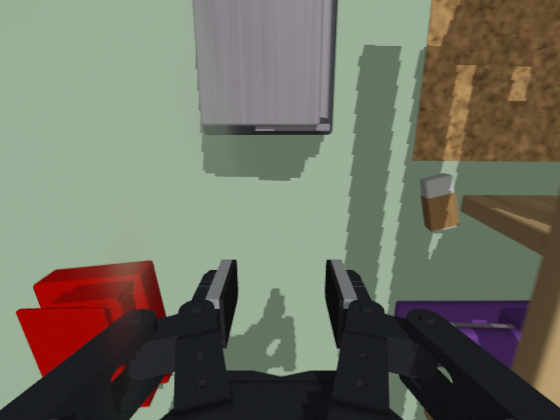

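The wrist view shows the punch's right face along row 133 (columns 203–330). The mat's right near corner is at (414,160), and its right edge is parallel to that face.

```bash
python3 - <<'E'
from h import *
p=np.load('wp.npy',allow_pickle=True).item()
for q in((203,134),(330,133),(414,160),(555,160)):print(ray(p,*q,0).round(1))
E
```

```text
[440.2  93.9   0. ]
[538.9  96.8   0. ]
[607.7  77.4   0. ]
[722.7  80.2   0. ]
```

Call:
{"api": "drive_tool", "payload": {"plan": [[29, -25, -10, 0, 0, 0, 0], [29, -25, -10, 0, 0, 0, 0], [29, -25, -10, 0, 0, 0, 0], [29, -25, -10, 0, 0, 0, 0], [0, 0, 0, 0, 0, -6, 0], [0, 0, 0, 0, 0, -6, 0], [0, 0, 0, 0, 0, -6, 0], [0, 0, 0, 0, 0, -6, 0], [0, 0, 0, 0, 0, -6, 0], [0, 0, 0, 0, 0, -6, 0], [0, 0, 0, 0, 0, -6, 0], [0, 0, 0, 0, 0, -6, 0], [0, 0, 0, 0, 0, -6, 0], [0, 0, 0, 0, 0, -6, 0], [0, 0, 0, 0, 0, -6, 0], [0, 0, 0, 0, 0, -6, 0], [0, 0, 0, 0, 0, -6, 0], [0, 0, 0, 0, 0, -6, 0], [0, 0, 0, 0, 0, -6, 0]]}}

```text
clock: 8.38
tcp_pos: [396.2, 150.6, 150.4]
eef_rot: [180.0, -0.3, -178.5]
ft_force: [0.0, -0.2, -0.9]
grip_width: 42.5
grasp_force: 0.0
```

Call:
{"api": "drive_tool", "payload": {"plan": [[0, 0, 0, 0, -5.7, 0, 0], [0, 0, 0, 0, -5.7, 0, 0], [0, 0, 0, 0, -5.7, 0, 0], [0, 0, 0, 0, -5.7, 0, 0], [0, 0, 0, 0, -5.7, 0, 0], [0, 0, 0, 0, -5.7, 0, 0], [0, 0, 0, 0, -5.8, 0, 0], [0, 0, 0, 0, 0, 0, 0], [0, 0, 0, 0, 0, 0, 0]]}}

```text
clock: 9.13
tcp_pos: [396.5, 147.8, 152.3]
eef_rot: [-179.2, 36.9, -178.7]
ft_force: [1.2, -0.2, 0.9]
grip_width: 43.1
grasp_force: 0.0
```

```bash
python3 - <<'E'
from h import *
s=manip.state();print(Ro.from_euler('xyz',s['eef_rot'],degrees=True).as_matrix().round(3),s['joint_pos'].round(1))
to(405,151,12)
p=manip.camera_params('wrist');print(-np.array(p['R']).T@np.array(p['t']))
E
```

```text
[[-0.799 -0.015  0.601]
 [-0.018  1.     0.   ]
 [-0.601 -0.011 -0.799]] [ 10.8  -9.3 138.1 -23.8  16.1 -59.5]
t 9.1333 [396.5 147.8 152.3] [-179.2   36.9 -178.7] w 43.118862096617 F [ 1.2 -0.2  0.9] tool d [ 77.4   4.6 117.3]
[249.61555936 144.85037044 220.74183011]
```

Call:
{"api": "drive_tool", "payload": {"plan": [[11, 0.5, 16, 0, 0, 0, 0], [11, 0.5, 16, 0, 0, 0, 0], [11, 0.5, 16, 0, 0, 0, 0], [11, 0.5, 16, 0, 0, 0, 0], [11, 0.5, 16, 0, 0, 0, 0], [11, 0.5, 16, 0, 0, 0, 0], [6, 0, 9, 0, 0, 0, 0], [0, 0, 0, 0, 0, 0, 0], [0, 0, 0, 0, 0, 0, 0]]}}

```text
clock: 9.88
tcp_pos: [397.0, 162.8, 89.0]
eef_rot: [-177.1, 34.6, -178.9]
ft_force: [-1.0, 0.5, 0.0]
grip_width: 42.8
grasp_force: 0.0
```

```bash
python3 - <<'E'
from h import *
s=manip.state();print(Ro.from_euler('xyz',s['eef_rot'],degrees=True).as_matrix().round(3),s['joint_pos'].round(1))
to(410,151,13)
E
```

```text
[[-0.823  0.009  0.568]
 [-0.016  0.999 -0.039]
 [-0.568 -0.041 -0.822]] [ 17.2   3.1 139.6 -69.7  12.6  -7.3]
t 9.8833 [397.  162.8  89. ] [-177.1   34.6 -178.9] w 42.7950282516282 F [-1.   0.5  0. ] tool d [32.7 -8.6 70.3]
```

Call:
{"api": "drive_tool", "payload": {"plan": [[-5, 0, -15, 0, 3, 0, 0], [-5, 0, -15, 0, 5, 0, 0], [0, 0, -10, 0, 5, 0, 0], [0, 0, 0, 0, 5, 0, 0], [0, 0, 0, 0, 2, 0, 0], [0, 0, 0, 0, 0, 0, 0], [0, 0, 0, 0, 0, 0, 0]]}}

```text
clock: 10.47
tcp_pos: [398.7, 148.2, 106.3]
eef_rot: [-175.3, 25.4, 179.7]
ft_force: [-0.6, -0.6, -0.5]
grip_width: 42.8
grasp_force: 0.0
```

```bash
python3 - <<'E'
from h import *
s=manip.state();R=Ro.from_euler('xyz',s['eef_rot'],degrees=True);print(R.as_matrix().round(3),s['joint_pos'].round(1))
G=Ro.from_euler('ZY',[181.2,15],degrees=True)*Ro.from_euler('x',180,degrees=True)
print(G.as_matrix().round(2),(R.inv()*G).as_rotvec(degrees=True).round(1))
to(405,151,13)
E
```

```text
[[-0.903  0.04   0.427]
 [ 0.005  0.996 -0.084]
 [-0.429 -0.074 -0.9  ]] [ 14.4   1.  131.3 -25.1  26.4 -53.8]
[[-0.97 -0.02  0.26]
 [-0.02  1.    0.01]
 [-0.26  0.   -0.97]] [-5.2 10.4 -1.8]
t 10.4667 [398.7 148.2 106.3] [-175.3   25.4  179.7] w 42.78088560689584 F [-0.6 -0.6 -0.5] tool d [34.3  9.9 86.4]
```

Call:
{"api": "drive_tool", "payload": {"plan": [[0, 0, 0, -2.6, 5.2, -0.9, 0], [0, 0, 0, -2.6, 5.2, -0.9, 0], [4, 1, 16, 0, 0, 0, 0], [4, 1, 16, 0, 0, 0, 0], [4, 1, 16, 0, 0, 0, 0], [4, 0, 16, 0, 0, 0, 0], [4, 0, 16, 0, 0, 0, 0], [2, 0, 8, 0, 0, 0, 0], [0, 0, 0, 0, 0, 0, 0]]}}

```text
clock: 11.22
tcp_pos: [401.2, 144.5, 11.9]
eef_rot: [-177.8, 17.8, -179.5]
ft_force: [0.0, -0.3, 0.1]
grip_width: 42.7
grasp_force: 0.0
```

```bash
cat >> h.py <<'E'
def goal(lean,x,y,z,psi=181.2):
    s=manip.state();R=Ro.from_euler('xyz',s['eef_rot'],degrees=True);G=Ro.from_euler('ZY',[psi,lean],degrees=True)*Ro.from_euler('x',180,degrees=True)
    print('rot',(R.inv()*G).as_rotvec(degrees=True).round(1),'j',s['joint_pos'].round(1))
    print('d in goal frame',G.inv().apply(np.array([x,y,z])-s['tcp_pos']).round(1));to(x,y,z)
E
python3 - <<'E'
from h import *
goal(15,405,151,13)
E
```

```text
rot [-2.4  2.7 -0.7] j [  8.7  14.4 132.7 -16.9  16.3 -65.9]
d in goal frame [-4.1  6.4 -0.1]
t 11.2167 [401.2 144.5  11.9] [-177.8   17.8 -179.5] w 42.71963413338301 F [ 0.  -0.3  0.1] tool d [-4.   6.5 -0.2]
```

Call:
{"api": "drive_tool", "payload": {"plan": [[0, 0, 0, -2.4, 2.7, -0.7, 0], [0, 4, 0, 0, 0, 0, 0], [0, 3, 0, 0, 0, 0, 0], [-6, 0, 1.6, 0, 0, 0, 0], [-6, 0, 1.6, 0, 0, 0, 0], [-6, 0, 1.6, 0, 0, 0, 0], [-4, 0, 1.1, 0, 0, 0, 0], [-4, 0, 1.1, 0, 0, 0, 0], [-4, 0, 1.1, 0, 0, 0, 0], [-5, 0, 1.3, 0, 0, 0, 0], [-5, 0, 1.3, 0, 0, 0, 0], [-5, 0, 1.3, 0, 0, 0, 0], [-5, 0, 1.3, 0, 0, 0, 0], [-5, 0, 1.3, 0, 0, 0, 0], [-5, 0, 1.3, 0, 0, 0, 0], [-5, 0, 1.3, 0, 0, 0, 0], [-5, 0, 1.3, 0, 0, 0, 0], [-5, 0, 1.3, 0, 0, 0, 0], [0, 0, 0, 0, 0, 0, 0]]}}

```text
clock: 12.8
tcp_pos: [482.6, 151.7, 15.7]
eef_rot: [-179.1, 16.3, -179.2]
ft_force: [-0.9, -0.2, -1.0]
grip_width: 42.7
grasp_force: 0.1
```

```bash
python3 - <<'E'
from h import *
goal(15,505,151,13)
E
```

```text
rot [-1.   1.3 -0.4] j [  6.6  19.5 121.7  -6.5  22.8 -78.5]
d in goal frame [-20.9  -1.1   8.4]
t 12.8 [482.6 151.7  15.7] [-179.1   16.3 -179.2] w 42.69616460539042 F [-0.9 -0.2 -1. ] tool d [-20.7  -0.8   8.9]
```

Call:
{"api": "drive_tool", "payload": {"plan": [[-5, 0, 1.7, -1, 0, -0.4, 0], [-5, 0, 1.7, 0, 0, 0, 0], [-5, 0, 1.7, 0, 0, 0, 0], [-5, 0, 1.6, 0, 0, 0, 0], [-5, 0, 1.5, 0, 0, 0, 0], [-5, 0, 1.5, 0, 0, 0, 0], [-5, 0, 1.5, 0, 0, 0, 0], [-5, 0, 1.5, 0, 0, 0, 0], [-5, 0, 1.5, 0, 0, 0, 0], [-5, 0, 1.5, 0, 0, 0, 0], [-5, 0, 1.5, 0, 0, 0, 0], [-5, 0, 1.5, 0, 0, 0, 0], [-5, 0, 1.5, 0, 0, 0, 0], [-4, 0, 1.2, 0, 0, 0, 0], [0, 0, 0, 0, 0, 0, 0]]}}

```text
clock: 14.05
tcp_pos: [553.7, 153.1, 14.4]
eef_rot: [-180.0, 16.2, -178.8]
ft_force: [-1.6, -0.4, -0.6]
grip_width: 42.9
grasp_force: 0.7
```

Call:
{"api": "drive_tool", "payload": {"plan": [[8, 0, -4, 0, 0, 0, 0], [0, 0, 0, 0, -5, 0, 0], [0, 0, 0, 0, -5, 0, 0], [0, 0, 0, 0, -5, 0, 0], [0, 0, 0, 0, 0, 0, 0], [0, 0, 0, 0, 0, 0, 0]]}}

```text
clock: 14.55
tcp_pos: [553.4, 162.6, 44.5]
eef_rot: [-178.9, 27.9, -178.6]
ft_force: [0.0, -0.4, -0.5]
grip_width: 42.5
grasp_force: 0.0
```

```bash
python3 - <<'E'
from h import *
goal(33,560,153,15)
im,p=save('wrist','w4.png');np.save('wp.npy',p,allow_pickle=True)
im2,p2=save('top','t4.png');im3,p3=save('scene','s4.png')
a=np.hstack([im[:,:,::-1][:, :],])
b=cv2.convertScaleAbs(np.hstack([cv2.resize(im2[120:240,190:330,::-1],(400,300)),cv2.resize(im3[90:240,210:400,::-1],(400,300))]),alpha=1.6)
o=np.zeros((600,800,3),np.uint8);o[:300]=b;o[300:,:400]=cv2.resize(a,(400,300));cv2.imwrite('pics/m4.png',o)
E
```

```text
rot [-1.  -5.1  0.2] j [  7.9  19.9 120.6 -19.6  12.5 -65.1]
d in goal frame [10.7 -9.7 28.3]
t 14.55 [553.4 162.6  44.5] [-178.9   27.9 -178.6] w 42.536095411144665 F [ 0.  -0.4 -0.5] tool d [ 8.2 -9.1 29.3]
```

View pics/m4.png

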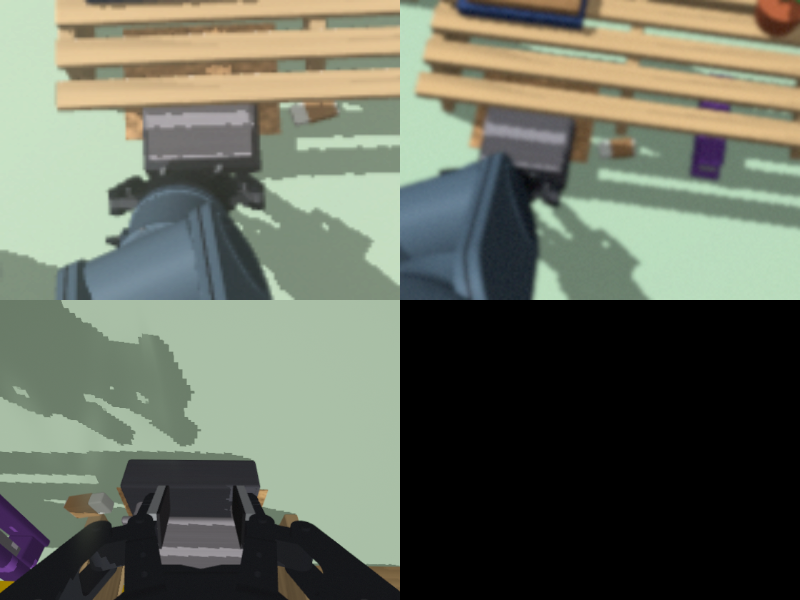

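```bash
python3 - <<'E'
from h import *
p=manip.camera_params('top')
for u,v in((143,171),(260,172),(125,140),(280,132)):print(ray(p,190+u/2.857-.4,120+v/2.5-.4,0).round(1))
goal(24,545,153,14)
E
```

```text
[568.5 211.7   0. ]
[563.9  99.3   0. ]
[604.2 228.7   0. ]
[608.7  78.7   0. ]
rot [-1.1  3.8 -0. ] j [  7.8  20.  120.6 -19.6  12.6 -65. ]
d in goal frame [19.7 -8.6 23.3]
t 14.7 [553.4 161.8  43.3] [-178.9   27.8 -178.8] w 42.31507432346957 F [-0.1 -0.3 -0.3] tool d [21.3 -8.1 22.1]
```

Call:
{"api": "drive_tool", "payload": {"plan": [[0, 0, 0, -1, 5, 0, 0], [5, -2, 6, 0, 0, 0, 0], [5, -2, 6, 0, 0, 0, 0], [5, -2, 6, 0, 0, 0, 0], [4, -2, 5, 0, 0, 0, 0], [0, 0, 0, 0, 0, 0, 0]]}}

```text
clock: 15.2
tcp_pos: [542.3, 150.3, 11.4]
eef_rot: [-179.2, 23.8, -178.9]
ft_force: [-0.5, -0.4, 1.2]
grip_width: 42.5
grasp_force: 0.0
```

```bash
python3 - <<'E'
from h import *
goal(24,565,153.5,14)
E
```

```text
rot [-0.8 -0.2 -0.1] j [  5.9  22.9 120.6 -12.   13.  -73.9]
d in goal frame [-21.8   2.7   6.9]
t 15.2 [542.3 150.3  11.4] [-179.2   23.8 -178.9] w 42.46450896045172 F [-0.5 -0.4  1.2] tool d [-21.9   2.8   6.7]
```

```bash
cat > k.py <<'E'
from h import *
from scipy.optimize import least_squares,fsolve
D=[((174.73,521.03,230.56),(0,0,161.4+0),14.86,88.0,1),((396.5,147.8,152.3),(-179.2,36.9,-178.7),-9.3,138.1),((397,162.8,89),(-177.1,34.6,-178.9),3.1,139.6),((398.7,148.2,106.3),(-175.3,25.4,179.7),1,131.3),((401.2,144.5,11.9),(-177.8,17.8,-179.5),14.4,132.7),((482.6,151.7,15.7),(-179.1,16.3,-179.2),19.5,121.7),((553.4,162.6,44.5),(-178.9,27.9,-178.6),19.9,120.6),((542.3,150.3,11.4),(-179.2,23.8,-178.9),22.9,120.6)]
sd=lambda a:np.sin(np.radians(a));cd=lambda a:np.cos(np.radians(a))
def za(e,*f): return np.array([0,0,-1.]) if e[0]==0 else Ro.from_euler('xyz',e,degrees=True).as_matrix()[:,2]
def fk(P,j2,j3):
    r0,z0,l1,l2,ph,L=P;return r0+l1*sd(j2)+l2*sd(j2+j3+ph),z0+l1*cd(j2)+l2*cd(j2+j3+ph)
def res(P):
    o=[]
    for d in D:
        w=np.array(d[0])-P[5]*za(d[1]);r,z=fk(P,d[2],d[3]);o+=[np.hypot(w[0],w[1])-r,w[2]-z]
    return o
f=least_squares(res,[20,300,400,400,0,250],loss='soft_l1');P=f.x
def ik(x,y,z,lean,psi=1.2):
    zz=np.array([sd(lean)*cd(psi),sd(lean)*sd(psi),-cd(lean)]);w=np.array([x,y,z])-P[5]*zz
    s=fsolve(lambda j:np.array(fk(P,*j))-[np.hypot(w[0],w[1]),w[2]],[20,118]);j1=np.degrees(np.arctan2(w[1],w[0]));a=s.sum()
    fd=np.array([sd(a)*cd(j1),sd(a)*sd(j1),cd(a)]);return j1,s,np.degrees(np.arccos(fd@zz))
if __name__=='__main__':
    print(P.round(1),np.array(res(P)).round(1))
    for x in(542,580,607):
        for l in(20,24,28,32,45,55):
            j1,s,b=ik(x,153,14,l);print(x,l,s.round(),'sum',s.sum().round(1),'j1',j1.round(),'bend',b.round(1))
    for y in (153,):print(manip.state()['joint_pos'])
E
python3 k.py
```

```text
[ 19.7 243.6 507.1 425.1   7.1 358.4] [ 0.2  0.   0.3 -0.1  1.1  0.9 -1.8  0.9  0.3  0.6  0.  -0.5 -0.7 -0.5
 -0.  -1.3]
542 20 [ 23. 118.] sum 140.6 j1 20.0 bend 21.2
542 24 [ 23. 121.] sum 143.5 j1 21.0 bend 15.7
542 28 [ 23. 124.] sum 146.7 j1 22.0 bend 11.7
542 32 [ 23. 127.] sum 150.3 j1 23.0 bend 11.3
542 45 [ 29. 136.] sum 164.8 j1 27.0 bend 31.8
542 55 [ 38. 141.] sum 178.9 j1 31.0 bend 54.1
580 20 [ 26. 113.] sum 138.3 j1 18.0 bend 23.2
580 24 [ 25. 116.] sum 141.1 j1 19.0 bend 17.4
580 28 [ 25. 119.] sum 144.2 j1 20.0 bend 12.5
580 32 [ 25. 122.] sum 147.7 j1 21.0 bend 10.5
580 45 [ 30. 131.] sum 161.2 j1 24.0 bend 28.5
580 55 [ 38. 136.] sum 174.1 j1 27.0 bend 49.7
607 20 [ 28. 109.] sum 136.5 j1 17.0 bend 24.8
607 24 [ 27. 112.] sum 139.3 j1 18.0 bend 18.8
607 28 [ 27. 116.] sum 142.4 j1 19.0 bend 13.4
607 32 [ 27. 119.] sum 145.8 j1 20.0 bend 10.3
607 45 [ 31. 128.] sum 158.7 j1 23.0 bend 26.1
607 55 [ 38. 133.] sum 170.8 j1 25.0 bend 46.7
[  5.86278176  22.94014366 120.62329375 -12.01277543  13.04548232
 -73.93828197]
```

Call:
{"api": "drive_tool", "payload": {"plan": [[0, 1, -1, -0.8, -1, 0, 0], [-4.5, 1, 1.5, 0, 0, 0, 0], [-4.5, 1, 2, 0, 0, 0, 0], [-3.6, 0, 1.7, 0, 0, 0, 0], [-3.6, 0, 1.7, 0, 0, 0, 0], [-3.6, 0, 1.7, 0, 0, 0, 0], [-3.6, 0, 1.7, 0, 0, 0, 0], [-3.6, 0, 1.7, 0, 0, 0, 0], [-3.6, 0, 1.7, 0, 0, 0, 0], [-3.6, 0, 1.7, 0, 0, 0, 0], [-3.6, 0, 1.7, 0, 0, 0, 0], [-3.6, 0, 1.7, 0, 0, 0, 0], [0, 0, 0, 0, 0, 0, 0]]}}

```text
clock: 16.28
tcp_pos: [591.6, 155.9, 18.8]
eef_rot: [-180.0, 24.7, -178.9]
ft_force: [-1.1, 0.2, -1.3]
grip_width: 43.0
grasp_force: 0.7
```

```bash
python3 - <<'E'
from h import *
goal(25,606,154,14)
im2,p2=save('top','t5.png');im3,p3=save('scene','s5.png')
b=cv2.convertScaleAbs(np.hstack([cv2.resize(im2[120:240,190:330,::-1],(400,343),interpolation=2),cv2.resize(im3[90:210,210:350,::-1],(400,343),interpolation=2)]),alpha=1.8)
cv2.imwrite('pics/m5.png',b)
E
```

```text
rot [-0.1 -0.3 -0.1] j [  5.4  25.2 114.6  -6.8  15.6 -79.6]
d in goal frame [-11.   -2.2  10.4]
t 16.2833 [591.6 155.9  18.8] [-180.    24.7 -178.9] w 42.99885977369511 F [-1.1  0.2 -1.3] tool d [-11.1  -2.2  10.4]
```

View pics/m5.png

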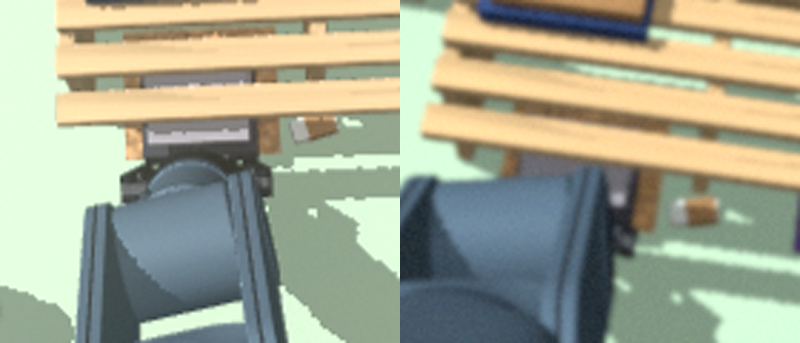

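Both views show the punch's near face level with the mat's near edge. It sits centred across the mat, and the gripper is clear of the deck. About 15 mm remains.

Call:
{"api": "drive_tool", "payload": {"plan": [[-2, 0, 2.6, 0, 0, 0, 0], [-3, 0, 2.6, 0, 0, 0, 0], [-3, 0, 2.6, 0, 0, 0, 0], [-3, 0, 2, 0, 0, 0, 0], [0, 0, 0, 0, 0, 0, 0]]}}

```text
clock: 16.8
tcp_pos: [605.4, 156.1, 14.4]
eef_rot: [-180.0, 24.7, -178.9]
ft_force: [-1.6, -0.0, 0.1]
grip_width: 42.5
grasp_force: 1.0
```

Call:
{"api": "drive_tool", "payload": {"plan": [[4, 0, -2, 0, 0, 0, 0], [9, 0, -4.2, 0, 0, 0, 0], [15, 0, -7, 0, 0, 0, 0], [18, 0, -9, 0, 0, 0, 0], [25, 0, -12, 0, 0, 0, 0], [25, 0, -12, 0, 0, 0, 0], [25, 0, -12, 0, 0, 0, 0], [0, 0, -20, 0, 5, 0, 0], [0, 0, -30, 0, 5, 0, 0], [0, 0, -30, 0, 5, 0, 0], [0, 0, -30, 0, 5, 0, 0], [0, 0, -30, 0, 0, 0, 0], [0, 0, 0, 0, 0, 0, 0], [0, 0, 0, 0, 0, 0, 0]]}}

```text
clock: 17.97
tcp_pos: [445.5, 156.1, 158.4]
eef_rot: [-179.5, 5.3, -179.1]
ft_force: [-0.0, 0.2, -1.4]
grip_width: 42.9
grasp_force: 0.0
```

```bash
python3 - <<'E'
from h import *
goal(25,606,154,14)
im2,p2=save('top','t6.png');im3,p3=save('scene','s6.png')
b=cv2.convertScaleAbs(np.hstack([cv2.resize(im2[120:220,200:300,::-1],(400,400),interpolation=2),cv2.resize(im3[90:190,230:330,::-1],(400,400),interpolation=2)]),alpha=1.8)
cv2.imwrite('pics/m6.png',b)
E
```

```text
rot [ -0.5 -19.7  -0.2] j [  6.5   7.7 108.2  -1.1  58.9 -83.9]
d in goal frame [-84.4  -5.4 198.6]
t 17.9667 [445.5 156.1 158.4] [-179.5    5.3 -179.1] w 42.90121565923643 F [-0.   0.2 -1.4] tool d [-146.5   -3.4  158.5]
```

View pics/m6.png

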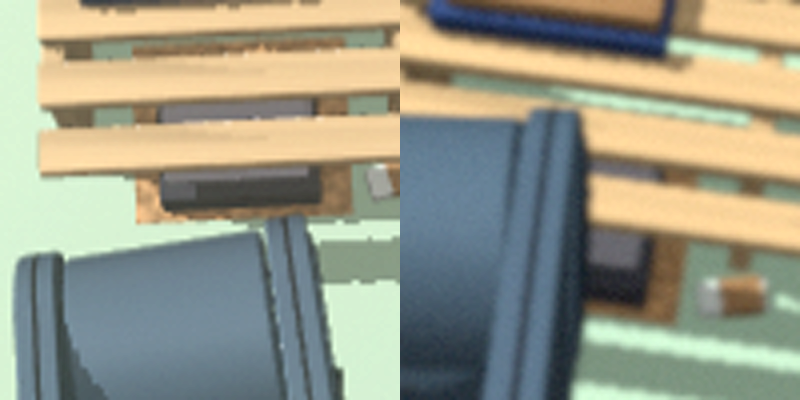

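```bash
python3 - <<'E'
from h import *
p=manip.camera_params('top')
for u,v in((162,214),(321,205),(137,222),(351,216)):print(ray(p,200+u/4-.4,120+v/4-.4,0).round(1))
p=manip.camera_params('scene')
for u,v in((643-400,306),(678-400,323)):print(ray(p,230+u/4-.4,90+v/4-.4,0).round(1))
E
```

```text
[610.8 210.    0. ]
[613.8 100.    0. ]
[605.6 227.3   0. ]
[605.3  79.5   0. ]
[619.2 103.9   0. ]
[611.2  79.4   0. ]
```

The punch's near face is 6–9 mm inside the mat's near edge, so x is about −13 mm off centre. It is about +2 mm off in y, and yaw is within about 2° of square. All are within tolerance, so I'm handing in.

```bash
python3 -c "
from station import manip
print(manip.finish_job())"
```

```text
the job is handed in; nothing more can be done
None
```

The punch was pushed into the empty bay and handed in standing wholly on the cork sheet, square to the shelf within about 2° and measured about 13 mm short of centre in x and 2 mm off in y (22 mm allowed); I saw no bump of the shelf, did not re-measure the other things at the end, and the hand-in returned no verdict.

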